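# Fit an oak index plate on its jig shaft and pin

## Robot

A 7-joint arm with a two-finger parallel gripper is mounted at the origin on the work surface. World frame = base frame: x ahead of the robot, y to its left, z up, the work surface at z = 0. Lengths are in m, angles in degrees, forces in N, time in s.
With the tool pointing down it reaches from about 0.4 to 0.85 m from the base axis. Payload 4.5 kg.
Tool frame: the origin (TCP) lies at the very end of the fingers, on their centre line; the grasp point (between the pads) lies 19 mm behind it; y points along the fingers, x is the direction in which the jaws open and shut, and the axes are right-handed (so a half turn about y gives the same grasp; the last joint's range is limited). The gripper opens to 88 mm and grips with 3 to 60 N. Pads are 18 mm wide; open, the fingers measure 123 mm over their backs; the gripper's body (75 mm by 187 mm) begins 45 mm behind the grasp point.
Start: joints at [-73.293, 39.483, -11.15, 89.685, 9.013, 51.709, -12.324], TCP at [0.159, 0.604, 0.239] pointing down, gripper open.
Joint ranges: [-172.22, 172.22], [-26.19, 119.32], [-84.43, 86.54], [7.71, 146.69], [-57.33, 237.33], [2.42, 119.75], [-152.13, 152.13]. Speed limits (degrees/s): [147.25, 147.25, 180, 180, 180, 180, 180].

## Interface

Orientations are given as [roll, pitch, yaw] about the fixed x, y, z axes, in that order (R = Rz(yaw) Ry(pitch) Rx(roll)).
In Python, from rig import get_obs, capture, hand_in gives the robot as it stands. The module is installed in compiled form; this text tells all that it offers.
- The arm moves only by the tool drive_tool, never from a script. Its argument "steps" is text: rows parted by semicolons, each of 4 numbers parted by spaces: the shift along the tool's x, y, z in m, then the turn about the tool's y in degrees. A call has 1 to 10 rows; each row is the pose to reach, as a shift and turn from the pose commanded when the call began, along the tool's axes at that moment; what a row does not reach only later rows make up. A row lasts 1/12 s, in which the tool goes at most 41.7 mm and 7.16 degrees, less where a joint would pass 70% of its speed; a pose out of reach is approached as far as the arm can. A call with a gripper value outside its range is refused whole. "fingers" is the closure in counts, from 0 (fully open) to 255 (shut), set as the call begins (left out, the last holds). The fingers move at their own pace and stop on an object; "force" is the grip in N (left out, the last holds). Time passes only in rows, so rows that repeat a pose let the fingers close. It gives the time, the measured TCP pose, the force and the opening at its end, in the units of the state.
- get_obs(): the state, without advancing time (a new reading comes with each control period).
- capture(name): name is "side" or "top" or "wrist"; returns a dict with "frame" (420x560x3 uint8, blue, green, red), "fx", "fy", "cx", "cy" (pixels), "camera_from_world" (4x4, takes a point from world to camera coordinates). Camera axes: x right, y down, z forward; pixel columns grow to the right and rows downward; lengths in m; the calibration is good to about 2 mm. A picture is of the moment at which its call begins. There is no depth.
- hand_in(): hands the job in, once; it reports no verdict.
The state is a dict: "clock": time; "joint_pos": joint angles; "qvel": joint speeds; "joint_torque": joint torques, N m; "tool_pos": TCP position; "eef_rot": TCP orientation; "force": force on the tool from outside, world axes, zero at the start; "torque": the same for the moment, N m; "grip_width": finger opening in m.
Only numpy, scipy, OpenCV 4.12 (cv2) and the standard library are available. Lean on these libraries where they do the work, as an engineer would, in place of code of your own. Each camera call takes 0.05 s, during which the arm holds its last target.

## Task

Fit the square oak index plate onto the assembly jig: hub upwards, over the steel shaft and the small anti-rotation pin, down until it lies flat and fully home on the disc. Then slip the steel collar over the shaft so that it rests on the plate's hub. Feel for the pin rather than forcing it: press gently, with no more than about 2 kg, set the collar down softly, and leave the other things on the bench where they are.

Things in the scene. Friction and masses are not known exactly. Their poses are not given: they have to be found in the camera images.
- jig: Assembly jig, fixed to the bench: plywood board 150 x 150 x 18 mm; origin under its centre on the bench, z up. On it lies an aluminium index disc, 116 mm across, 6 mm thick, its face 24 mm above the bench, clamped tight (it does not turn). A steel shaft and, beside it, a small steel anti-rotation pin stand up from it.
- jig_seat (a point): Centre of the disc's top face, on the shaft's axis; the plate's origin comes to lie here. The pin (8 mm diameter, 12 mm tall over this face, top 2 mm tapered to 5 mm) stands 42 mm from here, in a direction within 0.35 rad to either side of the jig's +x axis; that angle differs every time and is not measured: find the pin by feel or by eye.
- shaft_top (a point): Centre of the top of the vertical steel shaft, 76 mm above the disc's face, 100 mm above the bench. Shaft diameter 16 mm, its last 6 mm tapering to 10 mm.
- plate: Loose oak index plate, 0.14 to 0.26 kg: a square 120 x 120 x 14 mm with a square hub 40 x 40 mm, 30 mm high, on the middle of its top (sides parallel; grip it there; hub top 44 mm above the underside). Origin: centre of the underside, z up through the hub. An 18 mm bore runs through plate and hub along z. It lies flat on the bench, hub up.
- plate_hole (a point): Centre, at the underside, of the 10 mm round pin hole through the plate, 42 mm from the plate's origin along its +x axis. On the shaft with the hole off the pin, the underside rests on the pin's top (12 mm over the disc). With the hole over the pin, within about 1.5 degrees, the plate drops flat.
- collar: Loose steel collar: a plain ring, 44 mm outer diameter, 19 mm bore, 24 mm high, 0.22 kg, standing flat on the bench. Origin: centre of its underside, z up along its bore. In place it rests on the hub's top, 44 mm above the plate's underside, with the shaft's end showing above it.
- tin: low round tin with a paper label, 60 mm across, 35 mm high; a bystander. Origin at the centre of its underside.
- washer: thick small steel washer, 32 mm across with a 10 mm bore, 8 mm high; a bystander, too small for the shaft. Origin at the centre of its underside.
- strip: notched flat oak strip, 200 x 31 x 8 mm; a bystander. Origin at the centre of its underside.
- screwdriver: screwdriver, about 200 mm long, lying on the bench; a bystander. Origin at the middle of its underside.
- mallet: wooden hammer, about 260 mm long, lying on the bench; a bystander. Origin at the middle of its underside.
- glue: closed white glue bottle, 60 mm across, 170 mm high; a bystander. Origin at the centre of its underside.
- block: oak block 60 x 40 x 25 mm; a bystander. Origin at the centre of its underside.
Mind the look-alikes: they are no part of the job. Leave any turquoise or white look-alike of the plate alone. What is shaped like the collar but red is not meant.

How it is judged:
By the outcome, as a careful person would: the job done as asked, in the order asked, and still so for the second after the job is handed in, with the robot touching nothing.
It also fails if it takes over 72 s, if anything falls off the work surface, if the arm or the gripper's body presses on something with over 40 N, if the wrist force passes 120 N, or if a joint passes its speed limit or range.

## Working session

There is one attempt and no reset: what is moved stays moved. The work goes in short steps, Python scripts to look and compute and a tool call to move; the robot and the scene stay as the last step left them, time stands still between calls to the robot, and variables do not carry over. Pictures are saved under pics/ and viewed, and the job is handed in when it is done.

Besides the shell and the picture viewer there is one more tool, called after "Request:" as name(argument=value, ...) on one line, values as JSON. drive_tool: Moves the arm, as the interface text tells. Its arguments: {"type":"object","properties":{"steps":{"type":"string"},"fingers":{"type":"number"},"force":{"type":"number"}},"required":["steps"]}

```bash
mkdir -p pics; ls; python3 - <<'E'
from rig import get_obs, capture
import cv2, json, numpy as np
o=get_obs(); print({k:np.round(v,4).tolist() for k,v in o.items()})
for n in ["side","top","wrist"]:
    c=capture(n); cv2.imwrite(f"pics/{n}0.png",c["frame"])
    print(n,c["fx"],c["fy"],c["cx"],c["cy"]); print(np.round(c["camera_from_world"],4).tolist())
print(get_obs()["clock"])
E
```

```text
pics
{'clock': 0.0, 'joint_pos': [-73.2929, 39.5338, -11.1462, 89.7455, 9.0125, 51.709, -12.3224], 'qvel': [-0.0558, -0.0834, 0.0021, -0.0257, 0.0005, -0.0281, 0.0791], 'joint_torque': [-0.0014, -52.7556, -1.2676, -15.3431, -0.0527, 0.0068, 0.0002], 'tool_pos': [0.1592, 0.6037, 0.2379], 'eef_rot': [-90.0067, 0.1061, 75.2373], 'force': [-0.2238, -0.7415, 0.0941], 'torque': [-0.0144, -0.0111, -0.0134], 'grip_width': 0.0879}
side 423.76704867045663 423.76704867045663 277.07563596088164 207.6023505671883
[[0.9967, -0.0803, -0.0144, -0.5541], [-0.0639, -0.659, -0.7495, 0.118], [0.0507, 0.7479, -0.6619, 1.1771], [0.0, 0.0, 0.0, 1.0]]
top 519.3966942403848 519.3966942403848 286.64099077662667 202.04840619559653
[[-0.0135, -0.9999, 0.0018, 0.0086], [-0.9869, 0.013, -0.1611, 0.578], [0.1611, -0.0039, -0.9869, 1.3797], [0.0, 0.0, 0.0, 1.0]]
wrist 354.93975252098255 354.93975252098255 278.5406583582049 212.9732371133214
[[0.2552, 0.9669, -0.0003, -0.6242], [0.9297, -0.2453, 0.2746, -0.0355], [0.2654, -0.0703, -0.9616, 0.3898], [0.0, 0.0, 0.0, 1.0]]
0.15
```

View pics/side0.png

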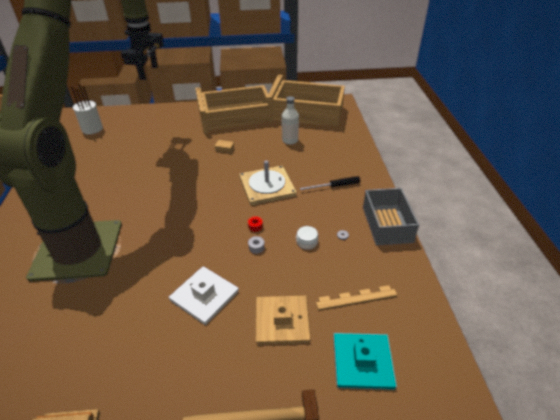

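View pics/top0.png

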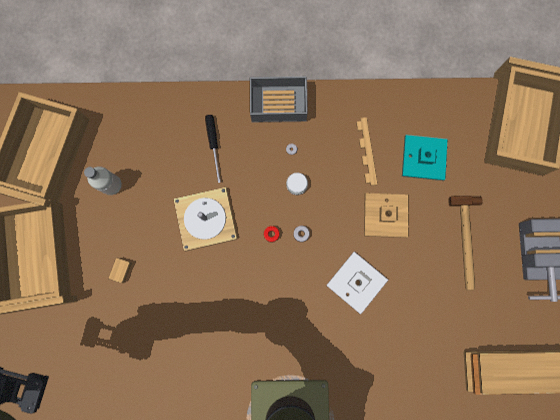

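View pics/wrist0.png

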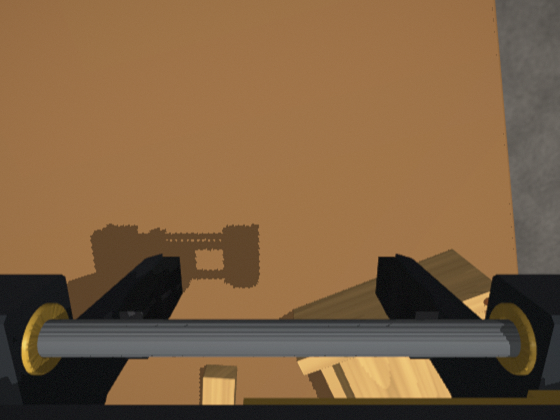

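Candidates: for the plate, oak at top (388,214), turquoise (426,157), white (357,283). For the collar, steel ring (302,233), red ring (271,233), small washer (291,149). By the description I choose the oak plate and the larger grey ring; next I check close crops of both.

```bash
cat > h.py <<'E'
import numpy as np, cv2
from rig import get_obs, capture
def ray(c,uv):
    T=np.array(c["camera_from_world"]);R=T[:3,:3];t=T[:3,3]
    d=R.T@np.array([(uv[0]-c["cx"])/c["fx"],(uv[1]-c["cy"])/c["fy"],1.]);return -R.T@t,d/np.linalg.norm(d)
def onz(c,uv,z):
    o,d=ray(c,uv);return o+d*(z-o[2])/d[2]
def tri(obs):
    A=0;b=0
    rs=[ray(c,uv) for c,uv in obs]
    for o,d in rs:
        P=np.eye(3)-np.outer(d,d);A=A+P;b=b+P@o
    x=np.linalg.solve(A,b);return x,max(np.linalg.norm((np.eye(3)-np.outer(d,d))@(x-o)) for o,d in rs)
def proj(c,p):
    T=np.array(c["camera_from_world"]);q=T[:3,:3]@np.array(p)+T[:3,3]
    return np.array([c["fx"]*q[0]/q[2]+c["cx"],c["fy"]*q[1]/q[2]+c["cy"]])
E
python3 - <<'E'
import cv2,numpy as np
t=cv2.imread("pics/top0.png");s=cv2.imread("pics/side0.png")
def crop(im,u,v,w,h,k): return cv2.resize(im[v:v+h,u:u+w],None,fx=k,fy=k,interpolation=cv2.INTER_CUBIC)
a=np.hstack([crop(t,360,187,56,56,7),crop(t,173,185,66,66,392/66)]);
b=np.hstack([crop(t,260,220,56,28,7),crop(s,240,210,56,56,7)[:196]]) 
cv2.imwrite("pics/cropA.png",np.vstack([a,b]))
a=np.hstack([crop(s,250,288,65,60,6),crop(s,235,155,65,60,6)])
cv2.imwrite("pics/cropB.png",a)
E
```

```text
(no output)
```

View pics/cropA.png

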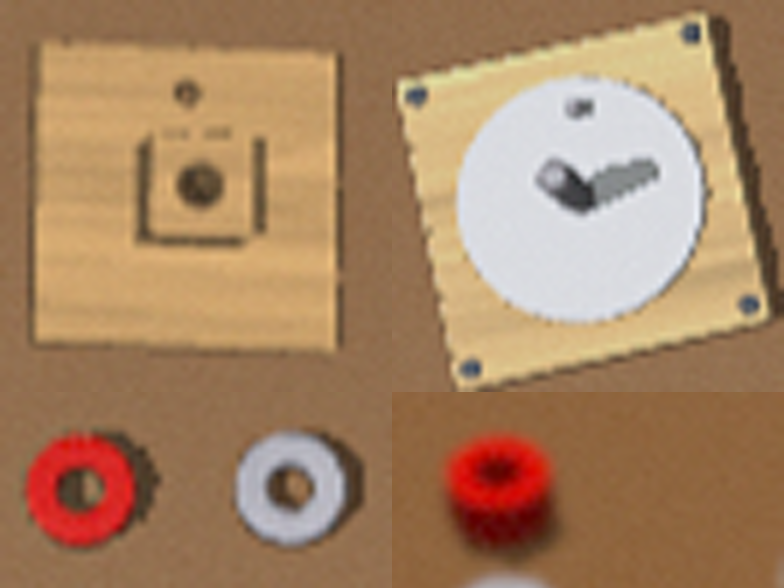

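View pics/cropB.png

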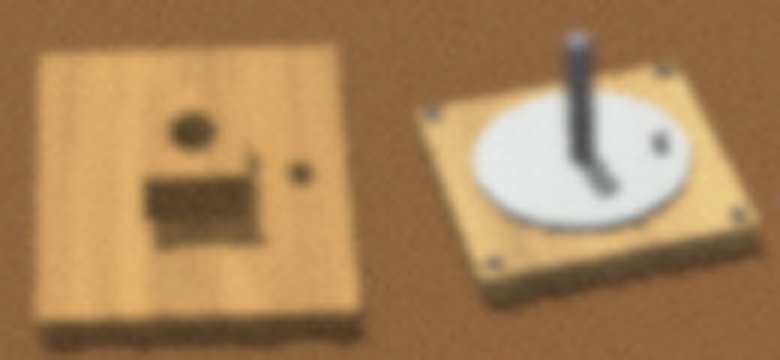

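The oak crop shows a natural oak plate with its hub and pin hole toward the top of the image at about (386,200); the steel ring is at about (301,234). The jig crop shows the pin at about (205,203). Now rough positions.

```bash
cat > m.py <<'E'
from h import *
ct=capture("top");cs=capture("side")
def cc(c,lo,hi,box,hsv=True):
    im=cv2.cvtColor(c["frame"],cv2.COLOR_BGR2HSV);m=cv2.inRange(im,np.array(lo),np.array(hi))
    k=np.zeros_like(m);u,v,w,h=box;k[v:v+h,u:u+w]=m[v:v+h,u:u+w]
    cn,_=cv2.findContours(k,cv2.RETR_EXTERNAL,cv2.CHAIN_APPROX_NONE);return max(cn,key=cv2.contourArea)
hs=cv2.cvtColor(ct["frame"],cv2.COLOR_BGR2HSV)
print("bench",hs[180,340],"oak",hs[225,375],"collar",hs[233,296],"disc",hs[225,210],"board",hs[240,190])
E
python3 m.py
python3 - <<'E'
import sys; sys.path.insert(0,'.')
from h import *
ct=capture("top");cs=capture("side")
# manual pixels (crop -> full)
T=lambda x,y:(360+x/7,187+y/7); J=lambda x,y:(173+(x-392)/5.94,185+y/5.94)
S=lambda x,y:(250+x/6,288+y/6); SJ=lambda x,y:(235+(x-390)/6,155+y/6)
print("boretop",tri([(ct,T(200,186)),(cs,S(191,131))]))
print("holetop",tri([(ct,T(188,93)),(cs,S(300,173))]))
print("shafttop",tri([(ct,J(549,170)),(cs,SJ(577,38))]))
print("pin top",tri([(ct,J(575,106)),(cs,SJ(660,135))]))
print("plate corners z14",[onz(ct,T(*p),.014).round(4)[:2].tolist() for p in [(40,42),(338,52),(335,350),(33,345)]])
print("collar z24",onz(ct,(260+290/7,220+(487-392)/7),.024))
print("board corners z18",[onz(ct,J(*p),.018).round(4)[:2].tolist() for p in [(398,80),(706,14),(770,318),(460,388)]])
E
```

```text
bench [ 15 126 144] oak [ 16 116 207] collar [126  14 186] disc [116   8 226] board [ 19 102 205]
boretop (array([ 0.54393671, -0.2782178 ,  0.04391014]), np.float64(0.0011400819252919165))
holetop (array([ 0.58584019, -0.28100261,  0.01477939]), np.float64(0.0012609437342181323))
shafttop (array([0.54188636, 0.23127965, 0.09895969]), np.float64(0.00023130040607271247))
pin top (array([0.58274669, 0.23058713, 0.03313384]), np.float64(0.00168399326640068))
plate corners z14 [[0.6063, -0.2225], [0.6006, -0.3424], [0.4805, -0.335], [0.484, -0.2151]]
collar z24 [ 0.49293774 -0.03887675  0.024     ]
board corners z18 [[0.5971, 0.3165], [0.6269, 0.1713], [0.4821, 0.1407], [0.4515, 0.2846]]
```

```bash
cat >> h.py <<'E'
def Rtool(yaw):
    a=np.radians(yaw);return np.array([[np.cos(a),0,-np.sin(a)],[np.sin(a),0,np.cos(a)],[0,-1,0]])
def go(p,yaw,frm=None):
    o=get_obs();fp,fy=(o["tool_pos"],o["eef_rot"][2]) if frm is None else frm
    d=Rtool(fy).T@(np.array(p)-fp);t=(fy-yaw+180)%360-180
    print("go",np.round(d,4),"turn",round(t,2),"rows>=",round(max(np.linalg.norm(d)/.0417,abs(t)/7.16),1));return d,t
E
python3 - <<'E'
from h import *
o=get_obs();c=capture("wrist");cp,ax=ray(c,(c["cx"],c["cy"]));R=Rtool(o["eef_rot"][2])
print(R.T@(cp-o["tool_pos"]),R.T@ax)
print(onz(c,(c["cx"],c["cy"]),0),proj(c,o["tool_pos"]))
go([.45,.33,.27],0)
E
```

```text
[-0.00024968 -0.14637115  0.07277931] [ 8.60078372e-04  9.61594356e-01 -2.74473233e-01]
[0.19519108 0.59486046 0.        ] [278.82952008 278.80240276]
go [-0.1911 -0.0314 -0.351 ] turn 75.24 rows>= 10.5
```

```bash
python3 - <<'E'
from h import *
go([.53,.22,.26],0)
E
```

```text
go [-0.2771 -0.0214 -0.4564] turn 75.24 rows>= 12.8
```

Request:
drive_tool(steps="-0.277 -0.021 -0.456 75; -0.277 -0.021 -0.456 75; -0.277 -0.021 -0.456 75; -0.277 -0.021 -0.456 75; -0.277 -0.021 -0.456 75; -0.277 -0.021 -0.456 75; -0.277 -0.021 -0.456 75; -0.277 -0.021 -0.456 75; -0.277 -0.021 -0.456 75; -0.277 -0.021 -0.456 75", fingers=0, force=30)

```text
clock: 1.23
tool_pos: [0.4494, 0.3032, 0.2555]
eef_rot: [-90.0, -0.0, 3.3]
force: [0.6, 0.9, 0.4]
grip_width: 0.0882
```

```bash
python3 - <<'E'
from h import *
go([.53,.22,.26],0)
E
```

```text
go [ 0.0757 -0.0045 -0.0876] turn 3.27 rows>= 2.8
```

Request:
drive_tool(steps="0.076 -0.004 -0.088 3; 0.076 -0.004 -0.088 3; 0.076 -0.004 -0.088 3; 0.076 -0.004 -0.088 3; 0.076 -0.004 -0.088 3; 0.076 -0.004 -0.088 3")

```text
clock: 1.73
tool_pos: [0.529, 0.2224, 0.2589]
eef_rot: [-89.9, 0.1, 0.6]
force: [-0.7, 0.7, 1.0]
grip_width: 0.0878
```

```bash
python3 - <<'E'
from h import *
o=get_obs();print(o["tool_pos"],o["eef_rot"],np.abs(o["qvel"]).max())
c=capture("wrist");cv2.imwrite("pics/w1.png",c["frame"]);import pickle;pickle.dump(c,open("w1.pkl","wb"))
E
```

```text
[0.52903303 0.22243735 0.25893597] [-8.99441752e+01  5.55242729e-02  6.49329311e-01] 1.7871844429413954
```

View pics/w1.png

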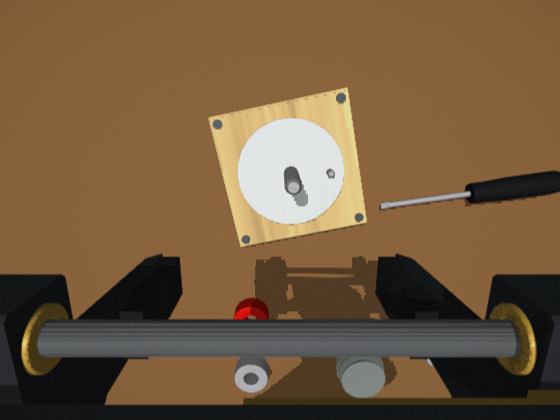

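The wrist view shows the jig squarely: disc centre about (291,171), pin about (331,173), shaft top about (293,187). The collar (252,377) and red ring (251,310) are partly hidden. Now I refine these.

```bash
python3 - <<'E'
from h import *
import pickle;c=pickle.load(open("w1.pkl","rb"));f=c["frame"]
hs=cv2.cvtColor(f,cv2.COLOR_BGR2HSV)
m=cv2.inRange(hs,(0,0,200),(180,40,255));cn,_=cv2.findContours(m,cv2.RETR_EXTERNAL,cv2.CHAIN_APPROX_NONE)
k=max(cn,key=cv2.contourArea);P=np.array([onz(c,p[0],.024)[:2] for p in k],np.float32)
hull=cv2.convexHull(P);print("disc",cv2.fitEllipse(hull), cv2.minEnclosingCircle(P))
z=cv2.resize(f[155:205,275:345],None,fx=10,fy=10,interpolation=cv2.INTER_CUBIC);cv2.imwrite("pics/w1z.png",z)
E
```

```text
disc ((0.5393143892288208, 0.230610191822052), (0.11466745287179947, 0.11495408415794373), 163.94944763183594) ((0.5393151640892029, 0.2306290566921234), 0.05774793401360512)
```

View pics/w1z.png

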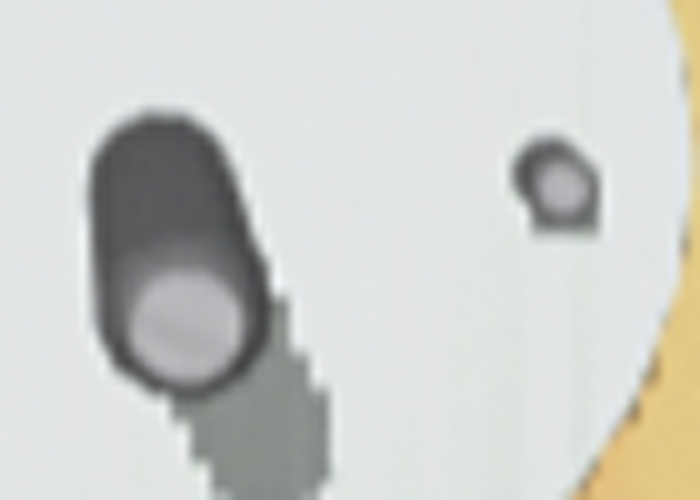

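```bash
python3 - <<'E'
from h import *
import pickle;c=pickle.load(open("w1.pkl","rb"))
s=onz(c,(293.25,187.05),.100);p=onz(c,(330.75,173.25),.036);
print(s,p)
for q in (s[:2],np.array([.5393,.2306])):
  d=p[:2]-q;print(np.linalg.norm(d),np.degrees(np.arctan2(d[1],d[0])))
ct=capture("top");cs=capture("side")
print(tri([(c,(293.25,187.05)),(cs,(235+187/6,155+38/6)),(ct,(173+157/5.94,185+170/5.94))]))
go([.535,-.285,.25],-3)
E
```

```text
[0.53949613 0.23040926 0.1       ] [0.58120199 0.2323917  0.036     ]
0.04175295487693382 2.721451471724681
0.041940278184305374 2.4484411292959813
(array([0.54104065, 0.23065779, 0.09968928]), np.float64(0.0015628391869534077))
go [-5.000e-04  9.000e-03 -5.084e-01] turn 3.79 rows>= 12.2
```

Request:
drive_tool(steps="0 0.009 -0.508 4; 0 0.009 -0.508 4; 0 0.009 -0.508 4; 0 0.009 -0.508 4; 0 0.009 -0.508 4; 0 0.009 -0.508 4; 0 0.009 -0.508 4; 0 0.009 -0.508 4; 0 0.009 -0.508 4; 0 0.009 -0.508 4")

```text
clock: 2.72
tool_pos: [0.5342, -0.1953, 0.2518]
eef_rot: [-90.0, -0.0, -3.2]
force: [0.8, 0.2, -0.2]
grip_width: 0.0883
```

```bash
python3 - <<'E'
from h import *
go([.535,-.285,.25],-3)
E
```

```text
go [ 0.0059  0.0018 -0.0895] turn -0.23 rows>= 2.2
```

Request:
drive_tool(steps="0.003 0.002 -0.042 0; 0.006 0.002 -0.08 0; 0.006 0.002 -0.08 0; 0.006 0.002 -0.08 0; 0.006 0.002 -0.08 0")

```text
clock: 3.13
tool_pos: [0.5358, -0.2732, 0.2494]
eef_rot: [-89.9, 0.0, -3.3]
force: [0.1, 0.5, -0.1]
grip_width: 0.0878
```

```bash
python3 - <<'E'
from h import *
o=get_obs();print(o["tool_pos"],o["eef_rot"],np.abs(o["qvel"]).max())
c=capture("wrist");cv2.imwrite("pics/w2.png",c["frame"]);import pickle;pickle.dump(c,open("w2.pkl","wb"))
E
```

```text
[ 0.53580103 -0.27320553  0.24944728] [-8.99002850e+01  1.54246060e-02 -3.27485446e+00] 1.4764207438833261
```

View pics/w2.png

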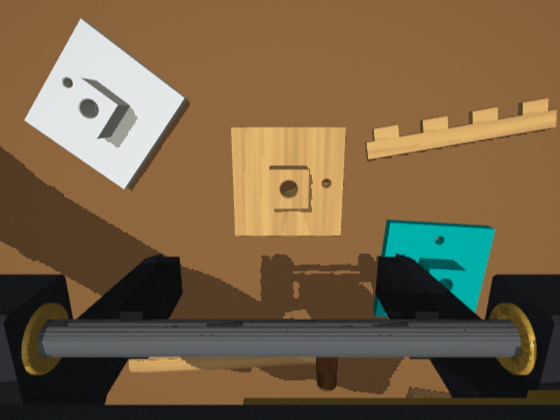

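```bash
python3 - <<'E'
from h import *
import pickle;c=pickle.load(open("w2.pkl","rb"));f=c["frame"]
cv2.imwrite("pics/w2z.png",cv2.resize(f[120:244,224:354],None,fx=6,fy=4.8,interpolation=cv2.INTER_CUBIC))
hs=cv2.cvtColor(f,cv2.COLOR_BGR2HSV)
m=cv2.inRange(hs,(8,40,175),(30,255,255));k=np.zeros_like(m);k[115:244,224:354]=m[115:244,224:354]
cn,_=cv2.findContours(k,cv2.RETR_EXTERNAL,cv2.CHAIN_APPROX_NONE);q=max(cn,key=cv2.contourArea)
P=np.array([onz(c,p[0],.014)[:2] for p in q],np.float32);print(cv2.minAreaRect(P))
E
```

```text
((0.5431919693946838, -0.2773551940917969), (0.11960187554359436, 0.12047672271728516), 86.72634887695312)
```

View pics/w2z.png

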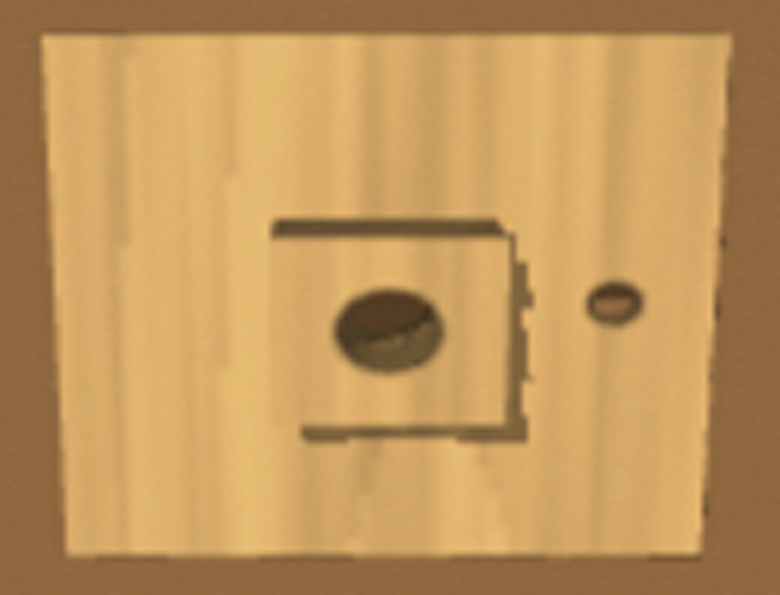

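```bash
python3 - <<'E'
from h import *
import pickle;c=pickle.load(open("w2.pkl","rb"))
ct=capture("top")
b=onz(c,(288.4,188.55),.044);h=onz(c,(325.9,182.7),.014);print(b,h);d=h-b;print(np.hypot(*d[:2]),np.degrees(np.arctan2(d[1],d[0])))
print("bore tri",tri([(c,(288.4,188.55)),(ct,(360+200/7-.43,187+186/7-.43))]))
go([.5433,-.2775,.08],-3.2)
E
```

```text
[ 0.54329001 -0.27694632  0.044     ] [ 0.58494508 -0.27913025  0.014     ]
0.04171227611997482 -3.0012092894245423
bore tri (array([ 0.54321937, -0.27593209,  0.04941187]), np.float64(0.00012767515369348087))
go [ 0.0074  0.1697 -0.0048] turn 0.04 rows>= 4.1
```

Request:
drive_tool(steps="0.007 0.035 -0.004 0; 0.007 0.075 -0.004 0; 0.007 0.115 -0.004 0; 0.007 0.15 -0.004 0; 0.007 0.17 -0.004 0; 0.007 0.17 -0.004 0; 0.007 0.17 -0.004 0")

```text
clock: 3.82
tool_pos: [0.5423, -0.2776, 0.0793]
eef_rot: [-89.9, 0.1, -3.2]
force: [0.5, 0.1, 0.2]
grip_width: 0.0881
```

```bash
python3 - <<'E'
from h import *
o=get_obs();print(o["tool_pos"],o["eef_rot"],o["force"]);go([.5433,-.2773,.020],-3.2)
E
```

```text
[ 0.54234942 -0.27760317  0.07931577] [-8.99153708e+01  8.58180957e-02 -3.24239292e+00] [0.45893551 0.09656123 0.19092404]
go [0.0009 0.0593 0.0004] turn -0.04 rows>= 1.4
```

Request:
drive_tool(steps="0.001 0.02 0 0; 0.001 0.04 0 0; 0.001 0.052 0 0; 0.001 0.059 0 0; 0.001 0.059 0 0; 0.001 0.059 0 0")

```text
clock: 4.32
tool_pos: [0.5438, -0.2798, 0.0217]
eef_rot: [-90.0, -0.1, -3.4]
force: [-0.1, -0.0, 0.0]
grip_width: 0.0879
```

Request:
drive_tool(steps="0 0 0 0; 0 0 0 0; 0 0 0 0; 0 0 0 0; 0 0 0 0; 0 0 0 0; 0 0 0 0; 0 0 0 0", fingers=255, force=30)

```text
clock: 4.98
tool_pos: [0.5435, -0.2797, 0.0208]
eef_rot: [-90.0, -0.0, -3.4]
force: [1.5, 0.4, 0.5]
grip_width: 0.0396
```

Request:
drive_tool(steps="0 -0.015 0 0; 0 -0.05 0 0; 0 -0.09 0 0; 0 -0.13 0 0; 0 -0.16 0 0; 0 -0.18 0 0; 0 -0.18 0 0; 0 -0.18 0 0")

```text
clock: 5.65
tool_pos: [0.5432, -0.2797, 0.2019]
eef_rot: [-90.0, -0.1, -3.4]
force: [-0.4, -0.2, -3.1]
grip_width: 0.0396
```

```bash
python3 - <<'E'
from h import *
o=get_obs();print(o["tool_pos"],o["eef_rot"],o["force"],o["grip_width"])
c=capture("wrist");cv2.imwrite("pics/w3.png",c["frame"]);import pickle;pickle.dump((c,o),open("w3.pkl","wb"))
go([.5395,.2285,.20],2.6)
E
```

```text
[ 0.5431947  -0.27970396  0.20187342] [-90.03031928  -0.09766161  -3.39239253] [-0.40433441 -0.24377417 -3.05015551] 0.03959395961880254
go [-3.280e-02  3.000e-04  5.066e-01] turn -5.99 rows>= 12.2
```

View pics/w3.png

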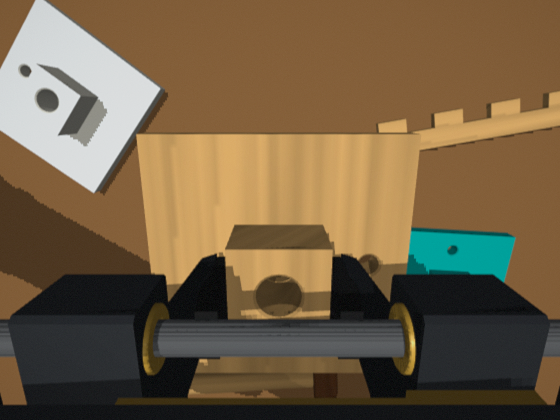

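The plate is held by its hub: bore centre about (278,296), plate's far edge from (138,134) to (420,134), pin hole about (370,264). I measure the bore and edge relative to the tool.

```bash
python3 - <<'E'
from h import *
import pickle;c,o=pickle.load(open("w3.pkl","rb"));f=c["frame"]
cv2.imwrite("pics/w3z.png",cv2.resize(f[215:325,215:395],None,fx=4.4,fy=4.4,interpolation=cv2.INTER_CUBIC))
hs=cv2.cvtColor(f,cv2.COLOR_BGR2HSV)
# far edge: brightness step per column
g=hs[:,:,2].astype(float);es=[]
for u in range(165,370,4):
    col=cv2.GaussianBlur(g[:,u:u+1],(1,5),0)[:,0];d=np.diff(col)[120:145];es.append((u,120+d.argmax()+.5))
tp=o["tool_pos"];R=Rtool(o["eef_rot"][2]);zb=tp[2]-.0208
P=np.array([R.T@(onz(c,e,zb+.014)-tp) for e in es]);k=np.polyfit(P[:,0],P[:,2],1);print("edge in tool: slope deg",np.degrees(np.arctan(k[0])),"z at x=0",k[1])
h=R.T@(onz(c,(370,264),zb+.014)-tp);print("hole",h)
E
```

```text
edge in tool: slope deg 0.02950402296199702 z at x=0 0.06211363161163742
hole [0.04074467 0.0068     0.00243956]
```

View pics/w3z.png

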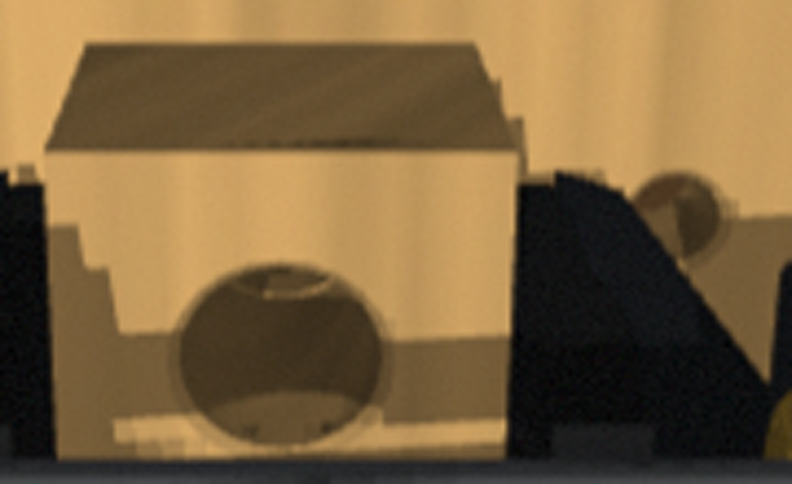

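```bash
python3 - <<'E'
from h import *
import pickle;c,o=pickle.load(open("w3.pkl","rb"))
tp=o["tool_pos"];R=Rtool(o["eef_rot"][2]);zb=tp[2]-.0208
print(R.T@(onz(c,(278.5,295.1),zb+.044)-tp))
print(np.round(R.T@(np.array([.5395,.2305,0])-tp),4))
E
```

```text
[-0.00209842 -0.0232      0.00287235]
[-0.0339  0.2019  0.5091]
```

```bash
python3 - <<'E'
from h import *
import pickle
c,o=pickle.load(open("w3.pkl","rb"));R=Rtool(o["eef_rot"][2])
cp,ax=ray(c,(c["cx"],c["cy"]));print(R.T@(cp-o["tool_pos"]),R.T@ax)
for i in range(4):
    c=capture("wrist");o=get_obs();cp,ax=ray(c,(c["cx"],c["cy"]));print(R.T@(cp-o["tool_pos"]),R.T@ax,o["tool_pos"],o["eef_rot"][2])
c1=pickle.load(open("w1.pkl","rb"));cp,ax=ray(c1,(c1["cx"],c1["cy"]));R=Rtool(.65);print(R.T@(cp-np.array([.52903,.22244,.25894])),R.T@ax)
c1=pickle.load(open("w2.pkl","rb"));cp,ax=ray(c1,(c1["cx"],c1["cy"]));R=Rtool(-3.27);print(R.T@(cp-np.array([.5358,-.27321,.24945])),R.T@ax)
E
```

```text
[-0.00215765 -0.14633525  0.07103253] [ 6.77205746e-04  9.61557795e-01 -2.74601801e-01]
[-0.00127701 -0.14734499  0.07065146] [-0.0022703   0.96190666 -0.27336866] [ 0.54185942 -0.27892896  0.19932867] -3.3836322080973735
[-0.00137997 -0.14690575  0.07070911] [-0.00390248  0.96208343 -0.27272742] [ 0.54177261 -0.27885867  0.19887747] -3.378587130814418
[-0.00146711 -0.14657627  0.07079899] [-0.00454665  0.96214134 -0.27251305] [ 0.54186373 -0.27895689  0.19878755] -3.3818648949569226
[-0.00158294 -0.14637875  0.07083688] [-0.00456581  0.96212922 -0.27255555] [ 0.54208792 -0.2790758   0.1988824 ] -3.3833056048027794
[-0.00176376 -0.14643474  0.07093867] [-0.00181612  0.96197862 -0.27311873]
[-0.00184652 -0.14651473  0.07069297] [-0.00120514  0.96217582 -0.27242659]
```

```bash
python3 - <<'E'
from h import *
go([.5415,.2278,.20],2.6)
E
```

```text
go [-0.0305 -0.0011  0.506 ] turn -5.98 rows>= 12.2
```

Request:
drive_tool(steps="-0.001 0 0.015 0; -0.003 0 0.05 -1; -0.006 0 0.09 -2; -0.008 0 0.13 -3; -0.011 0 0.17 -4; -0.013 0 0.21 -5; -0.015 0 0.25 -6; -0.018 0 0.29 -6; -0.02 0 0.33 -6; -0.022 0 0.37 -6")

```text
clock: 6.73
tool_pos: [0.5416, 0.0941, 0.2002]
eef_rot: [-90.0, 0.1, 2.7]
force: [0.6, 0.0, -1.8]
grip_width: 0.04
```

```bash
python3 - <<'E'
from h import *
go([.5415,.2278,.20],2.6)
E
```

```text
go [0.0061 0.0002 0.1335] turn 0.06 rows>= 3.2
```

Request:
drive_tool(steps="0.002 0 0.04 0; 0.004 0 0.075 0; 0.005 0 0.105 0; 0.006 0 0.125 0; 0.006 0 0.133 0; 0.006 0 0.133 0; 0.006 0 0.133 0; 0.006 0 0.133 0")

```text
clock: 7.4
tool_pos: [0.543, 0.2215, 0.2006]
eef_rot: [-90.1, 0.0, 2.4]
force: [-0.5, -0.6, -2.1]
grip_width: 0.0395
```

```bash
python3 - <<'E'
from h import *
for i in range(3):o=get_obs();print(o["tool_pos"],o["eef_rot"],o["force"]);c=capture("wrist")
go([.5415,.2278,.13],2.6)
cv2.imwrite("pics/w4.png",c["frame"])
for n in ("top","side"):
    d=capture(n);b=(170,180,90,70) if n=="top" else (225,120,90,90)
    cv2.imwrite(f"pics/{n}4.png",cv2.resize(d["frame"][b[1]:b[1]+b[3],b[0]:b[0]+b[2]],None,fx=6,fy=6,interpolation=cv2.INTER_CUBIC))
E
```

```text
[0.54300721 0.2214753  0.20058206] [-9.01158328e+01  3.32216917e-02  2.43944441e+00] [-0.5400878  -0.63549501 -2.1390749 ]
[0.54317061 0.22139828 0.20067368] [-9.00996493e+01  2.33097043e-02  2.41216166e+00] [ 0.15473624 -0.23959278 -1.82391639]
[0.54328342 0.22165319 0.2007629 ] [-9.00752633e+01  9.45179048e-03  2.41666673e+00] [ 0.89440729 -0.13670078 -2.72157254]
go [-0.0016  0.0708  0.0058] turn -0.16 rows>= 1.7
```

View pics/w4.png

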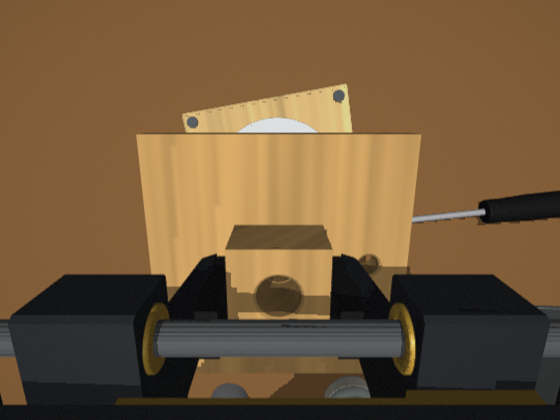

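View pics/side4.png

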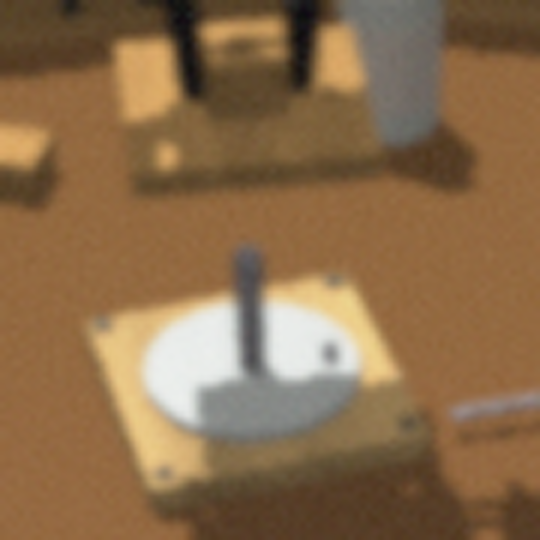

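Request:
drive_tool(steps="-0.002 0 0.006 0; -0.002 0.02 0.006 0; -0.002 0.04 0.006 0; -0.002 0.055 0.006 0; -0.002 0.064 0.006 0; -0.002 0.064 0.006 0; -0.002 0.064 0.006 0")

```text
clock: 8.23
tool_pos: [0.5407, 0.2302, 0.1367]
eef_rot: [-90.0, 0.0, 2.6]
force: [0.1, -0.3, -2.1]
grip_width: 0.0398
```

```bash
python3 - <<'E'
from h import *
for i in range(3):o=get_obs();print(o["tool_pos"],o["eef_rot"],o["force"]);c=capture("wrist")
go([.5415,.2278,.13],2.6)
t=capture("top");s=capture("side")
cp,ax=ray(c,(c["cx"],c["cy"]));R=Rtool(2.5);print("cam->bore xy",cp+R@np.array([0.,0,-.0682]))
for d,n,b in ((t,"top",(170,180,90,70)),(s,"side",(225,120,90,90))):
    cv2.imwrite(f"pics/{n}5.png",cv2.resize(d["frame"][b[1]:b[1]+b[3],b[0]:b[0]+b[2]],None,fx=6,fy=6,interpolation=cv2.INTER_CUBIC))
E
```

```text
[0.54074585 0.23020254 0.13673011] [-8.99978566e+01  1.46973953e-02  2.60931774e+00] [ 0.11773803 -0.34348573 -2.14510641]
[0.54125871 0.23034306 0.13732602] [-8.99701650e+01 -6.39314707e-02  2.60832854e+00] [-0.44840598 -0.40678507 -0.87984742]
[0.54148044 0.23036637 0.13767951] [-89.95605849  -0.10436255   2.60380002] [-0.84839898 -0.38722874 -2.66506559]
go [-0.0002  0.0078 -0.0026] turn 0.0 rows>= 0.2
cam->bore xy [0.53907789 0.23311303 0.28411207]
```

View pics/side5.png

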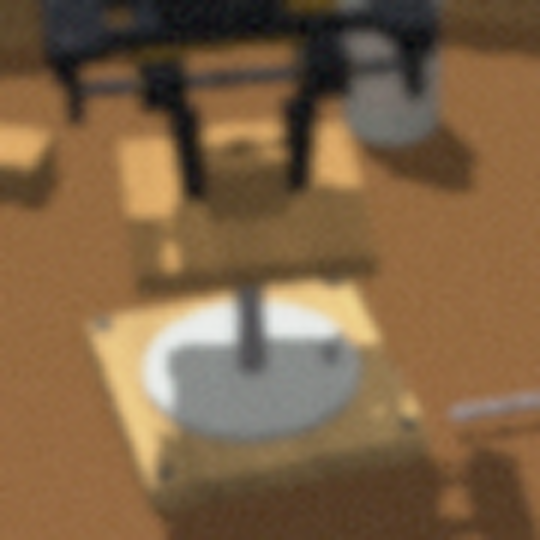

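Request:
drive_tool(steps="0 0 -0.0025 0; 0 0.005 -0.0025 0; 0 0.01 -0.0025 0; 0 0.015 -0.0025 0; 0 0.02 -0.0025 0; 0 0.02 -0.0025 0; 0 0.02 -0.0025 0")

```text
clock: 9.07
tool_pos: [0.5406, 0.2275, 0.1162]
eef_rot: [-90.0, 0.1, 2.6]
force: [0.5, -0.3, -2.4]
grip_width: 0.0399
```

```bash
python3 - <<'E'
from h import *
for i in range(3):o=get_obs();print(o["tool_pos"],o["eef_rot"],o["force"]);c=capture("wrist")
cp,ax=ray(c,(c["cx"],c["cy"]));R=Rtool(2.5);print("cam->bore xy",cp+R@np.array([0.,0,-.0682]))
E
```

```text
[0.54055317 0.22748452 0.11618596] [-9.00153024e+01  5.45702248e-02  2.61229528e+00] [ 0.5017053  -0.30579635 -2.35779895]
[0.54068925 0.22751158 0.11645057] [-9.00077059e+01  3.08723714e-02  2.61092414e+00] [ 0.75504954  0.45017892 -2.25381561]
[0.5407998  0.22756789 0.11665021] [-8.99993768e+01  1.11597348e-02  2.61240690e+00] [-0.47710662 -0.08554783 -2.18714082]
cam->bore xy [0.5386616  0.23041303 0.26302768]
```

Request:
drive_tool(steps="0.001 0.006 0 0; 0.001 0.012 0 0; 0.001 0.018 0 0; 0.001 0.024 0 0; 0.001 0.03 0 0; 0.001 0.035 0 0; 0.001 0.04 0 0; 0.001 0.045 0 0; 0.001 0.05 0 0; 0.001 0.05 0 0")

```text
clock: 10.05
tool_pos: [0.5413, 0.2274, 0.0657]
eef_rot: [-90.0, 0.1, 2.6]
force: [0.0, -0.3, -2.0]
grip_width: 0.04
```

```bash
python3 - <<'E'
from h import *
for i in range(3):o=get_obs();print(o["tool_pos"],o["eef_rot"],o["force"],o["torque"]);c=capture("wrist")
E
```

```text
[0.54126132 0.22740142 0.06566015] [-9.00262888e+01  8.60431011e-02  2.61269513e+00] [ 0.04172535 -0.34841223 -1.95906742] [-0.05218726  0.08554668  0.01766663]
[0.54147667 0.2274653  0.06616975] [-9.00156056e+01  5.52102145e-02  2.61008380e+00] [-0.14786138 -0.26150192 -1.86410505] [-0.11389845  0.08291733 -0.01066174]
[0.54179485 0.22756113 0.06655517] [-9.00027623e+01  1.21767140e-02  2.60775791e+00] [ 0.74143163  0.79869932 -1.95700753] [-0.04762568  0.05176158 -0.02265685]
```

Request:
drive_tool(steps="0 0.003 0 0; 0 0.006 0 0; 0 0.008 0 0; 0 0.01 0 0; 0 0.011 0 0; 0 0.012 0 0; 0 0.012 0 0")

```text
clock: 10.78
tool_pos: [0.5417, 0.2275, 0.0545]
eef_rot: [-90.0, 0.0, 2.6]
force: [0.3, -0.5, -1.8]
grip_width: 0.0398
```

Request:
drive_tool(steps="0 0.001 0 0; 0 0.002 0 0; 0 0.003 0 0; 0 0.004 0 0; 0 0.004 0 0")

```text
clock: 11.2
tool_pos: [0.5417, 0.2276, 0.0505]
eef_rot: [-90.0, 0.0, 2.6]
force: [-0.5, -1.3, -2.7]
grip_width: 0.0397
```

The plate is past the pin's top height with no resistance, so I'm continuing gently.

Request:
drive_tool(steps="0 0.001 0 0; 0 0.002 0 0; 0 0.003 0 0; 0 0.004 0 0; 0 0.0045 0 0; 0 0.0045 0 0")

```text
clock: 11.7
tool_pos: [0.5417, 0.2275, 0.0461]
eef_rot: [-90.0, 0.0, 2.6]
force: [-0.7, -0.4, -2.2]
grip_width: 0.0398
```

Request:
drive_tool(steps="0 0.0005 0 0; 0 0.001 0 0; 0 0.0015 0 0; 0 0.002 0 0; 0 0.002 0 0")

```text
clock: 12.12
tool_pos: [0.5419, 0.2276, 0.0447]
eef_rot: [-90.0, -0.0, 2.6]
force: [-1.2, 0.7, 3.4]
grip_width: 0.0398
```

Contact came at TCP z 0.0447, where 0.0448 was expected for home, with about 5 N. Releasing.

Request:
drive_tool(steps="0 0 0 0; 0 0 0 0; 0 0 0 0; 0 0 0 0; 0 0 0 0; 0 0 0 0; 0 0 0 0", fingers=0)

```text
clock: 12.7
tool_pos: [0.5419, 0.2276, 0.0442]
eef_rot: [-90.0, -0.0, 2.6]
force: [0.5, -0.3, 0.4]
grip_width: 0.0844
```

Request:
drive_tool(steps="0 -0.005 0 0; 0 -0.02 0 0; 0 -0.05 0 0; 0 -0.09 0 0; 0 -0.13 0 0; 0 -0.17 0 0; 0 -0.2 0 0; 0 -0.2 0 0; 0 -0.2 0 0")

```text
clock: 13.45
tool_pos: [0.5428, 0.228, 0.2465]
eef_rot: [-89.9, -0.2, 2.6]
force: [0.1, 0.2, -0.4]
grip_width: 0.0881
```

```bash
python3 - <<'E'
from h import *
import pickle
o=get_obs();print(o["tool_pos"],o["eef_rot"],o["force"])
c=capture("wrist");cv2.imwrite("pics/w6.png",c["frame"]);pickle.dump(c,open("w6.pkl","wb"))
d=capture("side");cv2.imwrite("pics/side6.png",cv2.resize(d["frame"][130:210,225:315],None,fx=7,fy=7,interpolation=cv2.INTER_CUBIC))
E
```

```text
[0.54277955 0.22797389 0.24646961] [-89.88847758  -0.23889407   2.60750674] [ 0.11694108  0.23029672 -0.41572653]
```

View pics/w6.png

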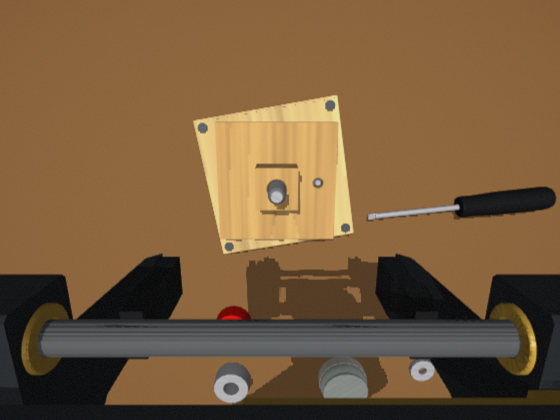

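View pics/side6.png

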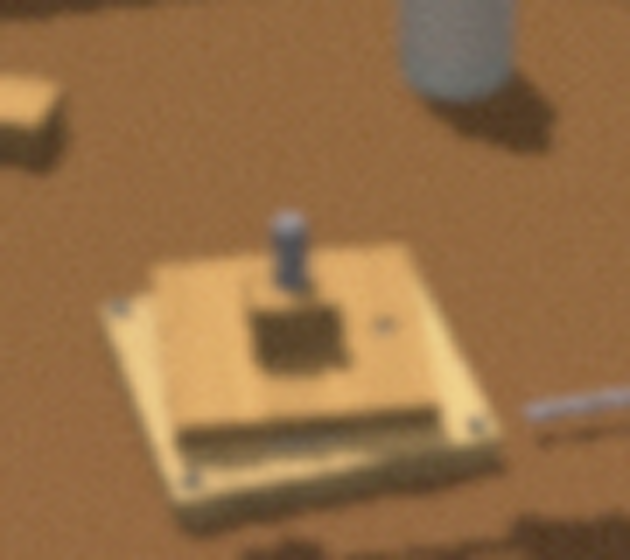

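The plate lies on the disc, with the pin visible in its hole at (318,183) and the shaft through the hub at (277,190). Now the collar.

```bash
python3 - <<'E'
from h import *
go([.49,-.045,.20],2.6)
E
```

```text
go [-0.0634  0.0435 -0.2698] turn 0.02 rows>= 6.7
```

Request:
drive_tool(steps="-0.01 0.005 -0.04 0; -0.02 0.01 -0.08 0; -0.03 0.02 -0.12 0; -0.04 0.025 -0.16 0; -0.05 0.03 -0.2 0; -0.057 0.04 -0.23 0; -0.063 0.044 -0.255 0; -0.063 0.044 -0.27 0; -0.063 0.044 -0.27 0; -0.063 0.044 -0.27 0")

```text
clock: 14.38
tool_pos: [0.4904, -0.0453, 0.1991]
eef_rot: [-90.0, 0.1, 2.5]
force: [-1.0, 1.1, 1.4]
grip_width: 0.0881
```

```bash
python3 - <<'E'
from h import *
import pickle
o=get_obs();print(o["tool_pos"],o["eef_rot"],o["force"])
c=capture("wrist");cv2.imwrite("pics/w7.png",c["frame"]);pickle.dump((c,o),open("w7.pkl","wb"))
E
```

```text
[ 0.49036525 -0.04526152  0.19906431] [-89.97093895   0.14965373   2.50904381] [-1.0148133   1.14496303  1.40286089]
```

View pics/w7.png

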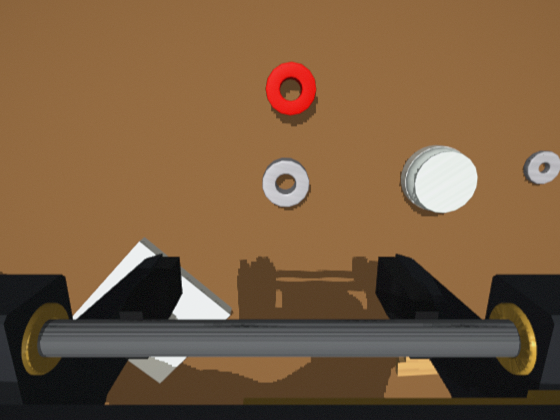

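The steel collar is at (286,183); beside it are the red ring (291,88), tin (443,181), washer (542,168) and a corner of the white plate at (232,312).

```bash
python3 - <<'E'
from h import *
import pickle;c,o=pickle.load(open("w7.pkl","rb"));f=c["frame"]
b=f[145:220,250:325];hs=cv2.cvtColor(b,cv2.COLOR_BGR2HSV)
m=cv2.inRange(hs,(0,0,140),(180,55,255));cn,_=cv2.findContours(m,cv2.RETR_EXTERNAL,cv2.CHAIN_APPROX_NONE);k=max(cn,key=cv2.contourArea)
P=np.array([onz(c,p[0]+[250,145],.024)[:2] for p in k],np.float32);print("outer@.024",cv2.fitEllipse(P))
(pc,_,_)=cv2.fitEllipse(k)
ct=capture("top");b=ct["frame"][215:250,288:318];hs=cv2.cvtColor(b,cv2.COLOR_BGR2HSV);m=cv2.inRange(hs,(0,0,140),(180,55,255));cn,_=cv2.findContours(m,cv2.RETR_EXTERNAL,cv2.CHAIN_APPROX_NONE);k=max(cn,key=cv2.contourArea);q=cv2.fitEllipse(k)[0]
print("tri",tri([(c,(pc[0]+250,pc[1]+145)),(ct,(q[0]+288,q[1]+215))]))
print("white corner",onz(c,(232,312),.014),"tin",onz(c,(445,181),.035))
cp,ax=ray(c,(c["cx"],c["cy"]));R=Rtool(o["eef_rot"][2]);print(R.T@(cp-o["tool_pos"]))
E
```

```text
outer@.024 ((0.4934637248516083, -0.03725193440914154), (0.04209933429956436, 0.042185261845588684), 6.434193134307861)Traceback (most recent call last):
  File "<stdin>", line 7, in <module>
ValueError: max() iterable argument is empty
```

```bash
python3 - <<'E'
from h import *
import pickle;c,o=pickle.load(open("w7.pkl","rb"))
ct=capture("top")
t=cv2.imread("pics/top0.png");b=t[218:250,288:318];hs=cv2.cvtColor(b,cv2.COLOR_BGR2HSV);m=cv2.inRange(hs,(0,0,130),(180,55,255));cn,_=cv2.findContours(m,cv2.RETR_EXTERNAL,cv2.CHAIN_APPROX_NONE);k=max(cn,key=cv2.contourArea);q=cv2.fitEllipse(k)[0]
pc=proj(c,[.49346,-.03725,.024]);print(pc,q)
print("tri",tri([(c,pc),(ct,(q[0]+288,q[1]+218))]))
print("white corner",onz(c,(232,312),.014),"tin",onz(c,(445,181),.035))
cp,ax=ray(c,(c["cx"],c["cy"]));R=Rtool(o["eef_rot"][2]);print(R.T@(cp-o["tool_pos"]))
go([.4953,-.0382,.06],2.5)
E
```

```text
[285.11272413 183.46872258] (12.815132141113281, 15.273364067077637)
tri (array([ 0.49355739, -0.03710645,  0.02504086]), np.float64(0.00013560084576588248))
white corner [ 0.44439327 -0.17925655  0.014     ] tin [ 0.63449503 -0.02664172  0.035     ]
[-0.00151076 -0.14642001  0.07107124]
go [0.0043 0.1398 0.0047] turn 0.27 rows>= 3.4
```

Request:
drive_tool(steps="0.004 0.035 0.005 0; 0.004 0.07 0.005 0; 0.004 0.105 0.005 0; 0.004 0.13 0.005 0; 0.004 0.14 0.005 0; 0.004 0.14 0.005 0; 0.004 0.14 0.005 0", fingers=50)

```text
clock: 15.12
tool_pos: [0.4952, -0.039, 0.0605]
eef_rot: [-90.0, -0.0, 2.7]
force: [-0.0, 0.0, -0.7]
grip_width: 0.0704
```

```bash
python3 - <<'E'
from h import *
o=get_obs();print(o["grip_width"]);c=capture("wrist");go([.4953,-.0377,.004],2.5)
cv2.imwrite("pics/w8.png",c["frame"])
E
```

```text
0.07036842509657237
go [-0.0004  0.0572  0.0016] turn 0.16 rows>= 1.4
```

View pics/w8.png

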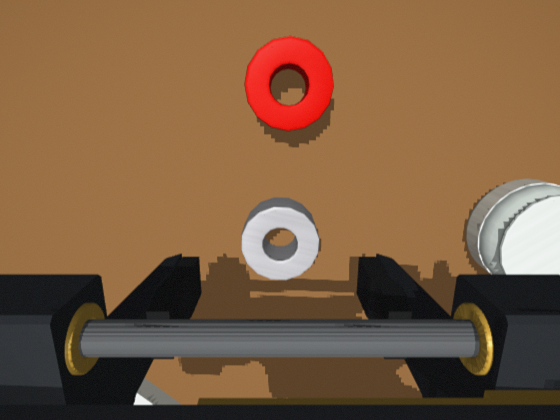

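The steel collar sits centred between the fingers at (281,242), with nothing in their way. Descending.

Request:
drive_tool(steps="0 0.018 0.001 0; 0 0.035 0.001 0; 0 0.045 0.001 0; 0 0.052 0.001 0; 0 0.056 0.001 0; 0 0.056 0.001 0; 0 0.056 0.001 0")

```text
clock: 15.75
tool_pos: [0.4952, -0.0389, 0.0047]
eef_rot: [-90.0, -0.0, 2.6]
force: [0.1, 0.1, -0.0]
grip_width: 0.0708
```

Request:
drive_tool(steps="0 0 0 0; 0 0 0 0; 0 0 0 0; 0 0 0 0; 0 0 0 0; 0 0 0 0; 0 0 0 0", fingers=255, force=30)

```text
clock: 16.33
tool_pos: [0.4953, -0.0389, 0.0045]
eef_rot: [-90.0, -0.0, 2.6]
force: [0.6, 0.0, 3.2]
grip_width: 0.0427
```

Request:
drive_tool(steps="0 -0.01 0 0; 0 -0.04 0 0; 0 -0.08 0 0; 0 -0.12 0 0; 0 -0.155 0 0; 0 -0.175 0 0; 0 -0.175 0 0; 0 -0.175 0 0")

```text
clock: 17.0
tool_pos: [0.4949, -0.0387, 0.1802]
eef_rot: [-90.0, -0.1, 2.6]
force: [-0.6, 0.5, -2.4]
grip_width: 0.0426
```

```bash
python3 - <<'E'
from h import *
import pickle
o=get_obs();print(o["tool_pos"],o["eef_rot"],o["force"],o["grip_width"])
c=capture("wrist");cv2.imwrite("pics/w9.png",c["frame"]);pickle.dump((c,o),open("w9.pkl","wb"))
E
```

```text
[ 0.49491884 -0.03871957  0.18020719] [-89.9936126   -0.09889416   2.61834737] [-0.59905075  0.49128259 -2.37890222] 0.042648447750224756
```

View pics/w9.png

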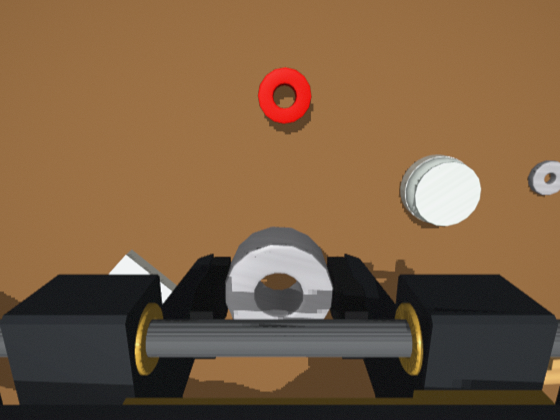

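```bash
python3 - <<'E'
from h import *
import pickle;c,o=pickle.load(open("w9.pkl","rb"));f=c["frame"]
cv2.imwrite("pics/w9z.png",cv2.resize(f[220:325,215:345],None,fx=5.6,fy=5.6,interpolation=cv2.INTER_CUBIC))
E
```

```text
(no output)
```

View pics/w9z.png

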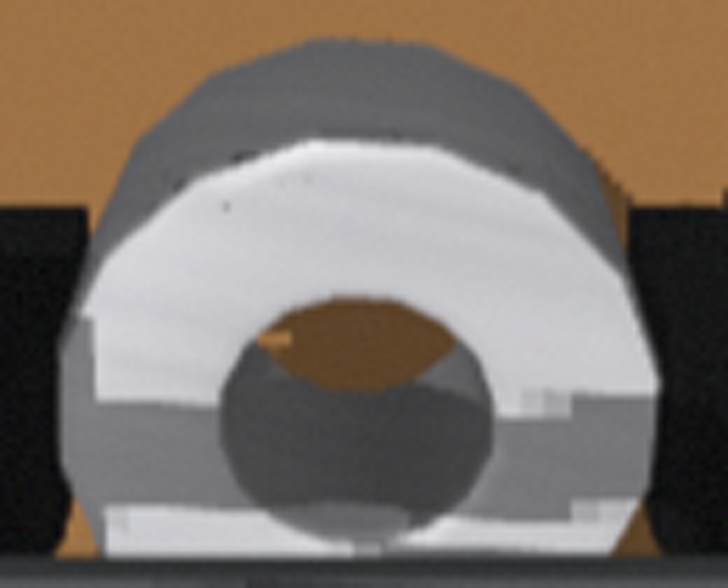

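```bash
python3 - <<'E'
from h import *
import pickle;c,o=pickle.load(open("w9.pkl","rb"))
tp=o["tool_pos"];R=Rtool(o["eef_rot"][2])
b=R.T@(onz(c,(278.3,295.0),tp[2]+.0195)-tp);cp,_=ray(c,(0,0));print(b,R.T@(cp-tp))
t=np.array([.5396,.2305,0])-R@np.array([b[0],0,b[2]]);print(t);go([t[0],t[1],.18],2.6)
E
```

```text
[-0.00212745 -0.0195      0.00105869] [-0.00213279 -0.14638544  0.07112827]
[0.5417736 0.2295396 0.       ]
go [ 0.0599 -0.001   0.2657] turn 0.02 rows>= 6.5
```

Request:
drive_tool(steps="0.005 0 0.02 0; 0.013 0 0.06 0; 0.022 0 0.1 0; 0.031 0 0.14 0; 0.04 0 0.18 0; 0.048 0 0.215 0; 0.055 0 0.245 0; 0.06 0 0.26 0; 0.06 0 0.266 0; 0.06 0 0.266 0")

```text
clock: 17.88
tool_pos: [0.5411, 0.2308, 0.1771]
eef_rot: [-90.1, 0.2, 2.8]
force: [-0.2, -1.3, -2.7]
grip_width: 0.0424
```

Request:
drive_tool(steps="0 0 0 0; 0 0 0 0; 0 0 0 0")

```text
clock: 18.13
tool_pos: [0.5426, 0.2271, 0.179]
eef_rot: [-90.1, 0.1, 2.4]
force: [1.3, 0.2, -1.7]
grip_width: 0.0428
```

```bash
python3 - <<'E'
from h import *
o=get_obs();print(o["tool_pos"],o["eef_rot"]);go([.5418,.2295,.118],2.6)
c=capture("wrist");cp,_=ray(c,(0,0));print("bore by cam",cp+Rtool(2.6)@np.array([0,0,-.0701]))
E
```

```text
[0.54263838 0.22713361 0.17901303] [-9.00868958e+01  5.33854500e-02  2.43329792e+00]
go [-0.0007  0.061   0.0024] turn -0.17 rows>= 1.5
bore by cam [0.54101491 0.22834005 0.32527244]
```

Request:
drive_tool(steps="-0.001 0.015 0.002 0; -0.001 0.03 0.002 0; -0.001 0.045 0.002 0; -0.001 0.055 0.002 0; -0.001 0.061 0.002 0; -0.001 0.061 0.002 0; -0.001 0.061 0.002 0; -0.001 0.061 0.002 0; -0.001 0.061 0.002 0")

```text
clock: 18.93
tool_pos: [0.5423, 0.2318, 0.119]
eef_rot: [-90.0, -0.1, 2.6]
force: [-0.3, -0.1, -2.5]
grip_width: 0.0425
```

```bash
python3 - <<'E'
from h import *
o=get_obs();print(o["tool_pos"],o["eef_rot"]);go([.5418,.2295,.105],2.6)
c=capture("wrist");cp,_=ray(c,(0,0));print("bore by cam",cp+Rtool(2.6)@np.array([0,0,-.0701]))
cv2.imwrite("pics/w10.png",cv2.resize(c["frame"][220:325,215:345],None,fx=5.6,fy=5.6,interpolation=cv2.INTER_CUBIC))
d=capture("side");cv2.imwrite("pics/side10.png",cv2.resize(d["frame"][130:210,225:315],None,fx=7,fy=7,interpolation=cv2.INTER_CUBIC))
E
```

```text
[0.54225657 0.23176824 0.11904314] [-8.99619809e+01 -8.88017435e-02  2.60453776e+00]
go [-0.0006  0.014  -0.0022] turn 0.0 rows>= 0.3
bore by cam [0.54009647 0.23261339 0.26547214]
```

View pics/side10.png

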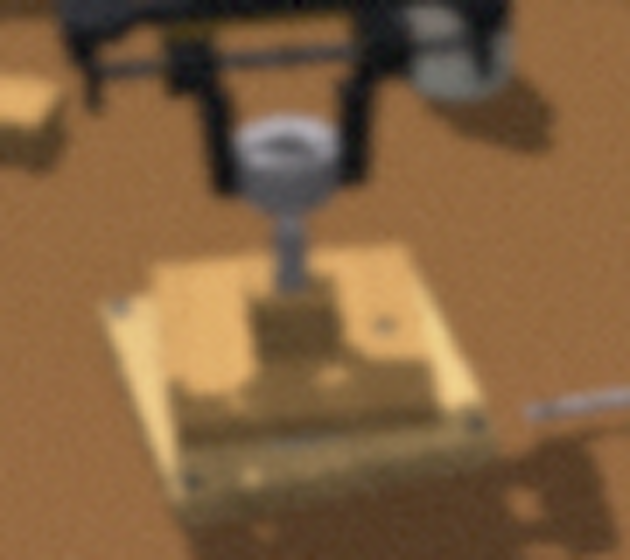

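View pics/w10.png

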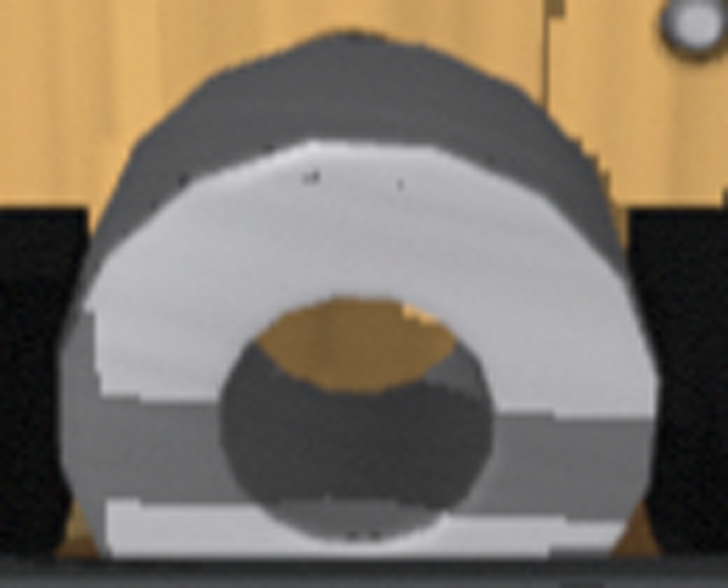

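Request:
drive_tool(steps="-0.0005 0 -0.0022 0; -0.0005 0.005 -0.0022 0; -0.0005 0.01 -0.0022 0; -0.0005 0.014 -0.0022 0; -0.0005 0.018 -0.0022 0; -0.0005 0.018 -0.0022 0; -0.0005 0.018 -0.0022 0")

```text
clock: 19.62
tool_pos: [0.541, 0.2293, 0.0997]
eef_rot: [-90.0, 0.1, 2.6]
force: [-0.4, 0.5, -2.0]
grip_width: 0.0427
```

```bash
python3 - <<'E'
from h import *
o=get_obs();print(o["tool_pos"],o["force"]);go([.5418,.2295,.08],2.6)
c=capture("wrist");cp,_=ray(c,(0,0));print("bore by cam",cp+Rtool(2.6)@np.array([0,0,-.0701]))
E
```

```text
[0.54097672 0.22927452 0.09971295] [-0.43556433  0.46289505 -1.98462931]
go [0.0008 0.0197 0.0002] turn 0.01 rows>= 0.5
bore by cam [0.53915786 0.23030858 0.24609378]
```

Request:
drive_tool(steps="0.0005 0.004 0 0; 0.0005 0.008 0 0; 0.0005 0.012 0 0; 0.0005 0.016 0 0; 0.0005 0.019 0 0; 0.0005 0.022 0 0; 0.0005 0.0225 0 0; 0.0005 0.0225 0 0")

```text
clock: 20.33
tool_pos: [0.5416, 0.2293, 0.0774]
eef_rot: [-90.0, 0.0, 2.6]
force: [0.1, 0.2, -0.9]
grip_width: 0.0426
```

Request:
drive_tool(steps="0 0.0007 0 0; 0 0.0014 0 0; 0 0.002 0 0; 0 0.0027 0 0; 0 0.0034 0 0; 0 0.004 0 0; 0 0.004 0 0")

```text
clock: 20.92
tool_pos: [0.5417, 0.2294, 0.0736]
eef_rot: [-90.0, 0.0, 2.6]
force: [0.3, 1.2, -2.4]
grip_width: 0.0428
```

Request:
drive_tool(steps="0 0.0003 0 0; 0 0.0006 0 0; 0 0.0009 0 0; 0 0.0012 0 0; 0 0.0012 0 0")

```text
clock: 21.33
tool_pos: [0.5418, 0.2294, 0.0725]
eef_rot: [-90.0, -0.0, 2.6]
force: [-0.0, 0.6, -2.4]
grip_width: 0.0428
```

Request:
drive_tool(steps="0 0.0003 0 0; 0 0.0006 0 0; 0 0.0008 0 0; 0 0.0008 0 0")

```text
clock: 21.67
tool_pos: [0.5418, 0.2294, 0.0724]
eef_rot: [-90.0, -0.0, 2.6]
force: [-0.8, -0.5, 5.5]
grip_width: 0.0426
```

The collar came to rest softly at TCP z 0.0724, where 0.0725 was expected, with about 7 N. Releasing and retreating.

Request:
drive_tool(steps="0 0 0 0; 0 0 0 0; 0 0 0 0; 0 0 0 0; 0 0 0 0; 0 0 0 0; 0 0 0 0", fingers=0)

```text
clock: 22.25
tool_pos: [0.5418, 0.2294, 0.0716]
eef_rot: [-90.0, 0.0, 2.6]
force: [1.1, 0.3, -0.0]
grip_width: 0.0863
```

Request:
drive_tool(steps="0 -0.005 0 0; 0 -0.02 0 0; 0 -0.05 0 0; 0 -0.09 0 0; 0 -0.13 0 0; 0 -0.16 0 0; 0 -0.18 0 0; 0 -0.18 0 0; 0 -0.18 0 0")

```text
clock: 23.0
tool_pos: [0.5422, 0.2296, 0.253]
eef_rot: [-89.9, -0.1, 2.6]
force: [-0.1, -0.6, -0.9]
grip_width: 0.0879
```

```bash
python3 - <<'E'
from h import *
o=get_obs();print(o["tool_pos"],o["force"],o["grip_width"])
c=capture("wrist");d=capture("side")
cv2.imwrite("pics/f.png",np.hstack([cv2.resize(c["frame"][80:260,180:370],(400,380),interpolation=cv2.INTER_CUBIC),cv2.resize(d["frame"][130:210,225:309],(400,380),interpolation=cv2.INTER_CUBIC)]))
t=capture("top");cv2.imwrite("pics/topf.png",t["frame"])
E
```

```text
[0.54219636 0.22960113 0.25304834] [-0.10603856 -0.63846231 -0.8675996 ] 0.0879381145049
```

View pics/f.png

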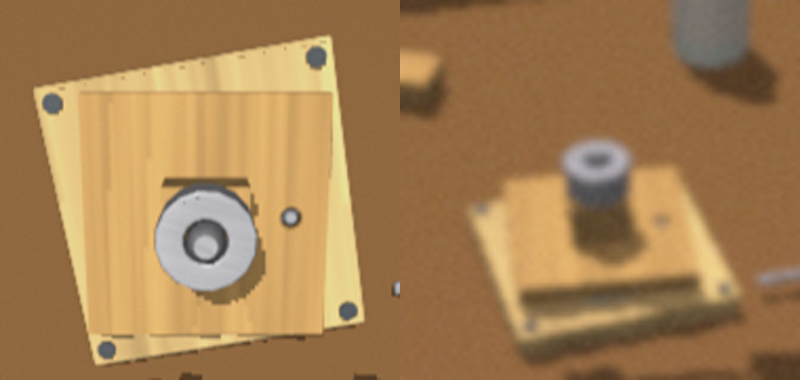

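View pics/topf.png

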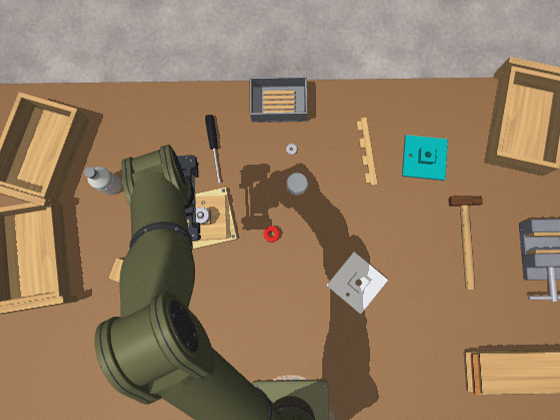

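The collar sits on the hub with the shaft's end in its bore, the pin shows in the plate's hole, and the bystanders are where they were. Handing in.

```bash
python3 - <<'E'
from rig import hand_in
print(hand_in())
E
```

```text
the job is handed in; nothing more can be done
None
```

I fitted the oak plate over the shaft and pin until it lay home on the disc, then set the steel collar on its hub. I handed the job in at about 23 s of the 72 s allowed.

- **Plate:** it passed the pin without resistance. It first touched at tool height 44.7 mm, where 44.8 mm was expected for fully home, with about 5 N. The last wrist picture shows the pin inside the plate's hole and no tilt.
- **Collar:** it touched the hub at tool height 72.4 mm (72.5 mm expected) with about 7 N. The last wrist picture shows the shaft's end in its bore.
- **Other things:** the tin, washer, strip, screwdriver, mallet, glue bottle, red ring and look-alike plates appear unmoved in the last top view. The block is half hidden by the arm there, but in the side view it is where it was.

**Disagreements:**
- The wrist camera and the reported tool position differed by about 2 mm, so I aligned by the camera alone.
- The grip read 42.7 mm on the collar instead of 44 mm; the simulated ring has flat facets.
- One two-view height for the hub's top came out at 49 mm, against 44 mm from another pair and the text.

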